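Tomato into the counter oven, door onto its catch

TASK

Get the tomato ready for roasting: put it in the roasting pan that is pulled out of the counter oven, slide the pan fully home into the oven, then push the oven door shut until it clicks onto its catch and stays flush. Don't slam the door, and don't disturb the onion and the lemon.

Things in the scene. Friction and masses are not known exactly. Their poses are not given: they have to be found in the camera images.
- oven: Compact steel counter oven, fixed on the table, 230 deep (its x) x 300 wide (y) x 240 mm high. Origin: centre of its underside, at table height. x points from front to back (into the oven), y to the left of someone facing the front, z up. Front plane at x = -115 mm. Left of the door a black control panel, y = 96 to 149 mm, with two unused knobs out to x = -150 mm. A roll of tape is fixed on the roof.
- oven_mouth (a point): Centre of the cavity's open mouth in the front plane, 128 mm above the table; axes as oven. The mouth is 194 mm wide and 167 mm high (45 to 212 mm above the table) under a 28 mm roof, so a gripper pointing straight down cannot follow the pan in: lean the tool back 30 to 45 degrees, tip towards the oven.
- door_hinge (a point): Point on the door's upright hinge axis, at the right (-y) end of the oven's front, 6 mm in front of the front plane, 125 mm above the table; axes as oven.
- oven_door (a joint): Door angle, rad: 0 = shut, flush, on its catch; 1.57 = square to the front. Friction 0.15 N m; it stays where left. The door runs 4 to 236 mm from the hinge axis, 42 to 208 mm above the table; its outer face lies 14 mm outward of the axis, its inner face 4 mm inward. A pan left standing out would be hit by it.
- door_catch (a point): Sprung roller in the jamb left of the mouth, 128 mm above the table; axes as oven. The door's strike meets it at about 0.06 rad; it then takes about 7 to 10 N, 180 mm from the hinge, to push past. Below about 0.02 rad the roller pulls the door to 0 and holds it; let go between, the door springs back to about 0.05 or more.
- door_push (a point): Point on the door's outer face, 180 mm from the hinge axis, 170 mm above the table, on the plain steel between the dark glass and the handle: a good place to push. Moves with the door; x into the door, y from the hinge to the free edge. The upright handle, a 12 mm round bar from 58 to 160 mm above the table, stands 39 mm nearer the free edge, its axis 28 mm out from the face.
- pan (a joint): How far the pan is pulled out, m: 0 = home against its stop. It slides along the oven's -x with about 1.5 N of friction, stays where it is left and cannot leave its runners.
- pan_floor (a point): Centre of the inner floor of the dark steel roasting pan, 62 mm above the table; moves with the pan; axes as oven. The pan is 200 (x) x 180 (y) x 42 mm outside, walls and floor 4 mm thick, its rim at most 103 mm above the table; inside 192 x 172 mm.
- pan_front (a point): Centre of the outside of the pan's upright front wall (180 mm wide, 42 mm high), 79 mm above the table; axes as oven. With the pan home it lies 12 mm behind the oven's front plane, 18 mm behind the hinge axis.
- tomato_center (a point): Centre of the red tomato, 65 mm across, 66 mm high, firm, about 120 g, standing loose on the table; its centre is 33 mm above the table.
- onion_center (a point): Centre of the purple onion, 84 x 81 x 82 mm, loose: leave it where it is.
- lemon_center (a point): Centre of the yellow lemon, 71 x 53 x 51 mm, loose: leave it where it is.
Mind the look-alikes: they are no part of the job. What is shaped like the part that bears tomato_center but turquoise is not meant.

How it is judged:
By the outcome, as a careful person would: the job done as asked, in the order asked, and still so for the second after the job is handed in, with the robot touching nothing.
It also fails if it takes over 69 s, if anything falls off the work surface, if the arm or the gripper's body presses on something with over 40 N, if the wrist force passes 120 N, or if a joint passes its speed limit or range.

ROBOT

A 6-joint arm with a two-finger parallel gripper is mounted at the origin on the work surface; the furniture and walls round the work are solid. World frame = base frame: x ahead of the robot, y to its left, z up, the work surface at z = 0. Lengths are in m, angles in degrees, forces in N, time in s.
With the tool pointing down it reaches from about 0.3 to 0.75 m from the base axis. Payload 8.5 kg.
Tool frame: the origin (TCP) lies between the finger pads; the fingertips stand 14 mm ahead of it and the grasp point (between the pads) lies 5 mm behind it; x points along the fingers, z is the direction in which the jaws open and shut, and the axes are right-handed (so a half turn about x gives the same grasp; the last joint's range is limited). The gripper opens to 85 mm and grips with 20 to 120 N. Pads are 22 mm wide; open, the fingers measure 114 mm over their backs; the gripper's body (76 mm by 85 mm) begins 54 mm behind the grasp point. The pads swing forward as they close: fully open they stand 13 mm farther back than shut.
Start: joints at [-83.554, 21.807, 74.336, -0, 83.858, -12.336], TCP at [0.177, -0.521, 0.245] pointing down, gripper open.
Joint ranges: [-178.18, 178.18], [-50.72, 133.34], [12.68, 142.11], [-81.47, 261.47], [9.98, 163.14], [-165.26, 165.26]. Speed limits (degrees/s): [136.94, 136.94, 180, 180, 180, 180].

INTERFACE

Orientations are given as a 3x3 rotation matrix whose columns are the frame's x, y, z axes.
In Python, from rig import env gives the robot as it stands.
- The arm moves only by the shell command python3 -m jog 'ROWS' [FORCE]. ROWS is JSON, a list of rows, each a list of 5 numbers: the opening, from -1 (shut) to 1 (fully open), so that 0 is half open, then the shift along the tool's x, y, z in m, then the turn about the tool's x in rad. In form: [[claw, dx, dy, dz, yaw], ...]. A call has 1 to 20 rows; each row is the pose to reach, as a shift and turn from the pose commanded when the call began, along the tool's axes at that moment; what a row does not reach only later rows make up. A row lasts 1/10 s, in which the tool goes at most 50 mm and 8.59 degrees, less where a joint would pass 70% of its speed; a pose out of reach is approached as far as the arm can. A call with a gripper value outside its range is refused whole. The fingers move at their own pace and stop on an object; FORCE is the grip in N (left out, the last holds). Time passes only in rows, so rows that repeat a pose let the fingers close. It gives the time, the measured TCP pose, the force and the opening at its end, in the units of the state.
- env.observe(): the state, without advancing time (a new reading comes with each control period).
- env.get_image(name): name is "side" or "top"; returns the picture (400x640x3 uint8, red, green, blue); there is no depth.
- env.camera_model(name): a dict with "fx", "fy", "cx", "cy" (pixels), "origin" and "orientation" of the camera in the world. Camera axes: x right, y up, looking along -z (the intrinsics and any distortion apply to the point x, -y, -z); pixel columns grow to the right and rows downward; lengths in m; the calibration is good to about 2 mm. A picture is of the moment at which its call begins. camera_model takes no time and is no camera call.
- env.close_job(): hands the job in, once; it reports no verdict.
The state is a dict: "time_s": time; "q": joint angles; "qvel": joint speeds; "joint_efforts": joint torques, N m; "position": TCP position; "tool_rot": TCP orientation; "ft_force": force on the tool from outside, world axes, zero at the start; "wrist_torque": the same for the moment, N m; "grip_width": finger opening in m.
Only numpy, scipy, OpenCV 4.12 (cv2) and the standard library are available. Lean on these libraries where they do the work, as an engineer would, in place of code of your own. Each camera call takes 0.05 s, during which the arm holds its last target.

## Working session

There is one attempt and no reset: what is moved stays moved. The work goes in short steps, Python scripts to look and compute and a shell command to move; the robot and the scene stay as the last step left them, time stands still between calls to the robot, and variables do not carry over. Pictures are saved under pics/ and viewed, and the job is handed in when it is done.

```bash
ls; mkdir -p pics; python3 - <<'E'
from rig import env
import cv2
s=env.observe()
for k,v in s.items(): print(k,v)
for n in("side","top"):
    cv2.imwrite(f"pics/{n}0.png",env.get_image(n)[:,:,::-1]); print(n,env.camera_model(n))
E
```

```text
pics
time_s 0.0
q [-8.35540748e+01  2.18406899e+01  7.43847145e+01 -4.15395650e-06
  8.38585922e+01 -1.23348776e+01]
qvel [-0.13720548 -0.07399957  0.06379021 -0.0061699   0.02370969 -0.01646877]
joint_efforts [-1.53200257e-03 -4.48465848e+01 -2.31276852e+01 -2.10901644e-04
  4.75806810e-03 -1.14307710e-05]
position [ 0.17704606 -0.52043469  0.24471481]
tool_rot [[-1.64654730e-04  9.46757207e-01  3.21948387e-01]
 [ 1.45674155e-03  3.21948277e-01 -9.46756138e-01]
 [-9.99998925e-01  3.13107715e-04 -1.43219087e-03]]
ft_force [-0.10033793  0.72618973 -0.3711186 ]
wrist_torque [-0.03485444  0.00137135 -0.02805607]
grip_width 0.08517932968343074
side {'fx': 411.6495109764057, 'fy': 411.6495109764057, 'cx': 326.4038117314451, 'cy': 196.14482125941876, 'origin': array([0.81580356, 0.36251143, 0.9605535 ]), 'orientation': array([[-0.73730699, -0.57082528,  0.36129891],
       [ 0.67545166, -0.6134216 ,  0.40924197],
       [-0.01197711,  0.54577691,  0.83784492]])}
top {'fx': 513.0458764956469, 'fy': 513.0458764956469, 'cx': 314.57591173043875, 'cy': 201.03628674244442, 'origin': array([-0.3458353 ,  0.2155791 ,  1.21657931]), 'orientation': array([[-0.3181699 ,  0.74309586, -0.58870745],
       [-0.94795577, -0.25733249,  0.18750959],
       [-0.01215595,  0.61772853,  0.78629746]])}
```

View pics/side0.png

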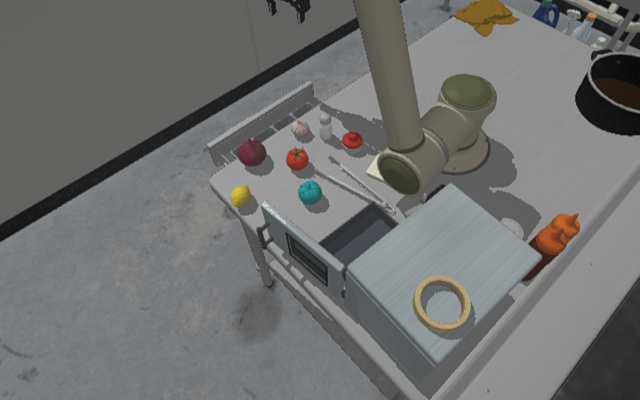

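View pics/top0.png

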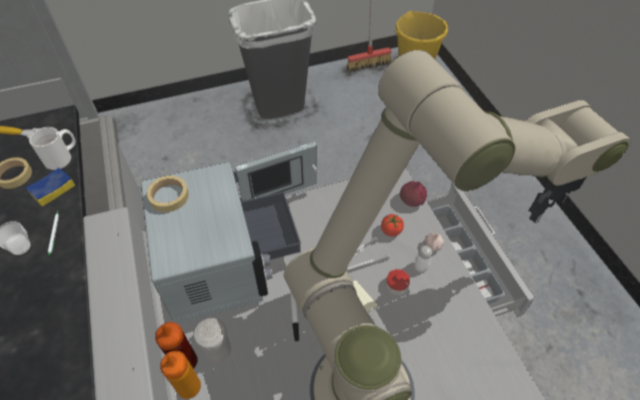

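```bash
cat > h.py <<'E'
import numpy as np, cv2
from rig import env
def ray(n,u,v):
    c=env.camera_model(n); R=np.array(c["orientation"])
    d=R@np.array([(u-c["cx"])/c["fx"],-(v-c["cy"])/c["fy"],-1]); return np.array(c["origin"]),d/np.linalg.norm(d)
def plane(n,u,v,z):
    o,d=ray(n,u,v); return o+d*(z-o[2])/d[2]
def tri(a,b):
    (o1,d1),(o2,d2)=ray(*a),ray(*b)
    s=np.linalg.lstsq(np.c_[d1,-d2],o2-o1,rcond=None)[0]
    p,q=o1+d1*s[0],o2+d2*s[1]; return (p+q)/2,np.linalg.norm(p-q)
def proj(n,P):
    c=env.camera_model(n); p=np.array(c["orientation"]).T@(np.array(P)-c["origin"])
    return c["cx"]+c["fx"]*p[0]/-p[2], c["cy"]-c["fy"]*p[1]/-p[2]
def blobs(im,lo,hi,amin=60):
    h=cv2.cvtColor(im,cv2.COLOR_RGB2HSV); m=cv2.inRange(h,lo,hi)
    n,l,st,ce=cv2.connectedComponentsWithStats(m)
    return [(ce[i].round(1),st[i].tolist()) for i in range(1,n) if st[i][4]>amin]
E
python3 - <<'E'
from h import *
np.set_printoptions(precision=4,suppress=True)
for n in("side","top"):
    im=cv2.imread(f"pics/{n}0.png")[:,:,::-1].copy()
    for nm,lo,hi,z in(("red",(0,150,80),(8,255,255),.033),("red2",(172,120,30),(179,255,255),.041),("yel",(24,120,80),(34,255,255),.025),("purp",(160,60,30),(178,255,255),.041),("turq",(85,120,50),(100,255,255),.033)):
        for c,s in blobs(im,lo,hi): print(n,nm,c,s,plane(n,*c,z))
    crop=im[100:300,180:420] if n=="side" else im[130:330,210:450]
    cv2.imwrite(f"pics/{n}crop.png",cv2.resize(crop,None,fx=3,fy=3,interpolation=cv2.INTER_CUBIC)[:,:,::-1])
E
```

```text
side red [351.9 139.8] [343, 132, 19, 16, 237] [ 0.2268 -0.1856  0.033 ]
side red [296.6 160.3] [287, 149, 21, 21, 274] [ 0.3956 -0.2385  0.033 ]
side red2 [244.7 153.2] [238, 142, 13, 23, 202] [ 0.4916 -0.3548  0.041 ]
side yel [240.1 195.7] [231, 186, 20, 21, 318] [ 0.5834 -0.2556  0.025 ]
side purp [249.9 152.1] [238, 138, 28, 28, 481] [ 0.4782 -0.3478  0.041 ]
side turq [309.5 192.3] [298, 181, 23, 23, 403] [ 0.4409 -0.1309  0.033 ]
top red [392.1 226.2] [382, 217, 21, 18, 240] [ 0.3833 -0.2445  0.033 ]
top red [396.9 276.6] [388, 271, 21, 15, 180] [ 0.2306 -0.1906  0.033 ]
top yel [ 56.1 193.1] [37, 180, 38, 26, 268] [0.8301 0.658  0.025 ]
top purp [416.2 191.9] [402, 181, 25, 25, 310] [ 0.4688 -0.3586  0.041 ]
```

View pics/sidecrop.png

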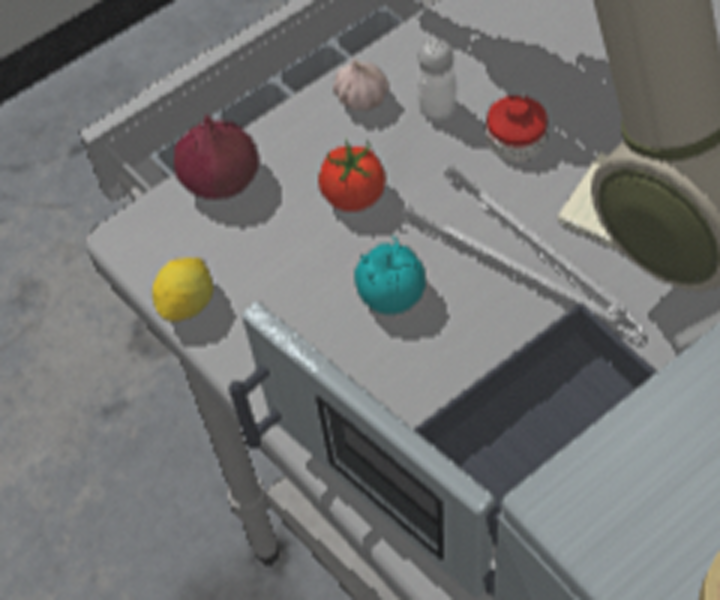

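View pics/topcrop.png

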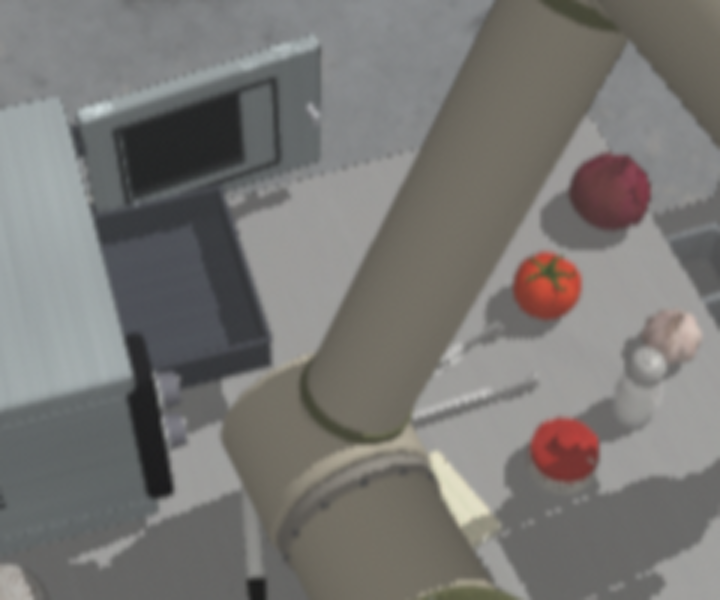

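```bash
python3 - <<'E'
from h import *
np.set_printoptions(precision=4,suppress=True)
print("tomato",tri(("side",297.3,159.3),("top",392.7,225.3)))
print("turq",plane("side",310,192.5,.033))
for uv in((450,186),(540,257),(435,362),(347,268)): print("side",uv,plane("side",*uv,.24))
for uv in((143,182),(237,163),(252,240),(150,280)): print("top",uv,plane("top",*uv,.24))
for n,b in(("side",(330,170,210,200)),("top",(130,140,220,160))):
    im=cv2.imread(f"pics/{n}0.png"); x,y,w,h=b
    cv2.imwrite(f"pics/{n}oven.png",cv2.resize(im[y:y+h,x:x+w],None,fx=3.6,fy=3,interpolation=cv2.INTER_CUBIC) if 0 else cv2.resize(im[y:y+h,x:x+w],None,fx=3,fy=3,interpolation=cv2.INTER_CUBIC))
E
```

```text
tomato (array([ 0.3886, -0.2474,  0.0261]), np.float64(0.005094171529554644))
turq [ 0.4404 -0.1295  0.033 ]
side (450, 186) [0.2965 0.1697 0.24  ]
side (540, 257) [0.3019 0.3874 0.24  ]
side (435, 362) [0.5945 0.3734 0.24  ]
side (347, 268) [0.5854 0.1554 0.24  ]
top (143, 182) [0.5836 0.3699 0.24  ]
top (237, 163) [0.5689 0.132  0.24  ]
top (252, 240) [0.3247 0.1541 0.24  ]
top (150, 280) [0.2957 0.3894 0.24  ]
```

View pics/sideoven.png

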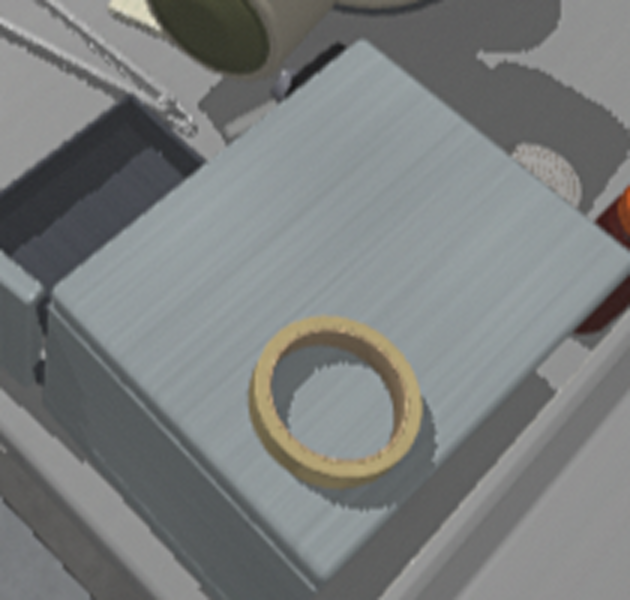

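View pics/topoven.png

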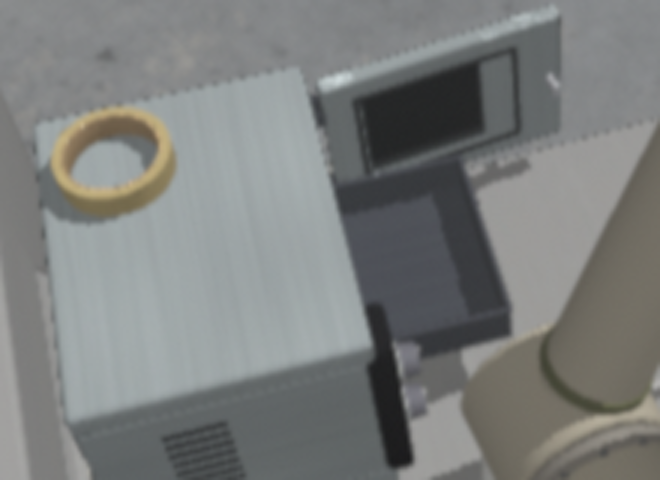

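```bash
python3 - <<'E'
from h import *
np.set_printoptions(precision=4,suppress=True)
S=[(451.7,182.7),(539.3,256),(437.3,366.7),(346.7,268.3)]
T=[(253.3,256),(153.3,281.7),(142.7,180.7),(230,163.3)]
names="FL BL BR FR".split()
P=[]
for s,t,n in zip(S,T,names):
    a,b=plane("side",*s,.24),plane("top",*t,.24); P.append((a+b)/2); print(n,a,b,tri(("side",*s),("top",*t)))
P=np.array(P)[:,:2]
L=np.array([(-.115,.15),(.115,.15),(.115,-.15),(-.115,-.15)])
Lc=L-L.mean(0);Pc=P-P.mean(0)
H=Lc.T@Pc;U,_,V=np.linalg.svd(H);R=V.T@U.T
print("c",P.mean(0),"yaw",np.degrees(np.arctan2(R[1,0],R[0,0])),"res",Pc-Lc@R.T)
print("pan front rim", plane("top",284,193.3,.1),plane("top",300.7,242.7,.1))
# side: pan front-left crop (583,308)
print(plane("side",180+583/3,100+308/3,.1), tri(("side",180+583/3,100+308/3),("top",300.7,242.7)))
print("door top side", plane("side",263.3,201.7,.208),plane("side",344,266.7,.208))
print("door top top", plane("top",315,144,.208),plane("top",237.3,168,.208))
E
```

```text
FL [0.2871 0.1668 0.24  ] [0.282 0.162 0.24 ] (array([0.2841, 0.1637, 0.2359]), np.float64(0.003961266318205002))
BL [0.3011 0.3854 0.24  ] [0.2891 0.3832 0.24  ] (array([0.2948, 0.3852, 0.2312]), np.float64(0.0009615502109865347))
BR [0.5974 0.3807 0.24  ] [0.5882 0.3701 0.24  ] (array([0.5956, 0.3761, 0.232 ]), np.float64(0.009553459634157381))
FR [0.5862 0.1555 0.24  ] [0.5739 0.1493 0.24  ] (array([0.5831, 0.1504, 0.2294]), np.float64(0.0038692736486443152))
c [0.4381 0.2691] yaw 87.61636242296557 res [[ 0.0011  0.004 ]
 [ 0.0021 -0.006 ]
 [ 0.0001 -0.0024]
 [-0.0032  0.0044]]
pan front rim [0.5444 0.0215 0.1   ] [0.3712 0.0273 0.1   ]
[0.3712 0.0368 0.1   ] (array([0.3706, 0.0316, 0.0986]), np.float64(0.009030420705108238))
door top side [ 0.6011 -0.0877  0.208 ] [0.5776 0.1402 0.208 ]
door top top [ 0.5973 -0.0893  0.208 ] [0.5812 0.1326 0.208 ]
```

```bash
python3 -m jog '[[1,0,0.04,-0.027,-0.15],[1,0,0.08,-0.053,-0.3],[1,0,0.12,-0.08,-0.45],[1,0,0.16,-0.106,-0.6],[1,0,0.2,-0.133,-0.75],[1,0,0.24,-0.16,-0.9],[1,0,0.27,-0.18,-1.05],[1,0,0.289,-0.192,-1.2],[1,0,0.289,-0.192,-1.2],[1,0,0.289,-0.192,-1.2],[1,0,0.289,-0.192,-1.2]]'; python3 - <<'E'
from h import *
s=env.observe();print(s["time_s"],s["position"],s["tool_rot"].round(3).tolist(),s["q"].round(1))
for n in("side","top"):
    im=env.get_image(n);cv2.imwrite(f"pics/{n}1.png",im[:,:,::-1])
    u,v=proj(n,s["position"]);print(n,u,v)
    x,y=int(u)-80,int(v)-60;x=max(x,0);y=max(y,0)
    cv2.imwrite(f"pics/{n}1c.png",cv2.resize(im[y:y+150,x:x+200,::-1],None,fx=4,fy=4,interpolation=cv2.INTER_CUBIC));print("crop",x,y)
E
```

```text
time_s: 1.2
position: [0.3884, -0.2466, 0.2452]
tool_rot: [[-0.0, 0.046, 0.999], [0.0, 0.999, -0.046], [-1.0, 0.0, -0.0]]
ft_force: [-0.3, 1.0, -0.2]
grip_width: 0.0855
1.2 [ 0.3883879  -0.24660634  0.24517061] [[-0.0, 0.046, 0.999], [0.0, 0.999, -0.046], [-1.0, 0.0, -0.0]] [-47.2  12.8  87.7  -0.   79.5 -44.6]
side 290.40285374089046 102.91101221368615
crop 210 42
top 401.1014117624599 175.25179144681292
crop 321 115
```

View pics/side1c.png

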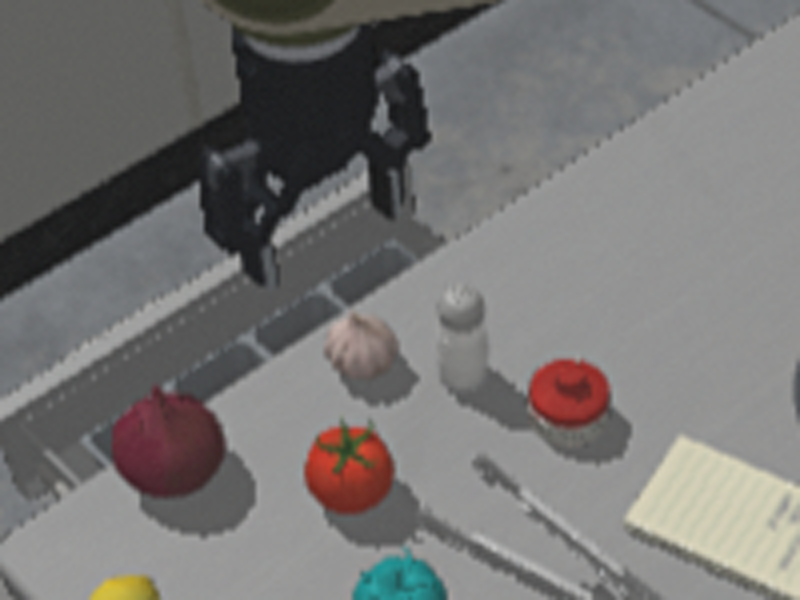

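View pics/top1c.png

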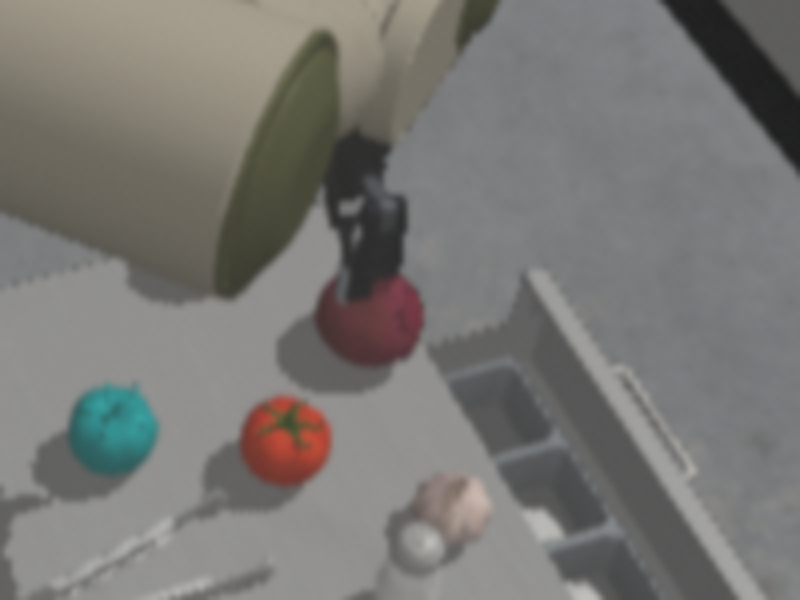

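View pics/side1.png

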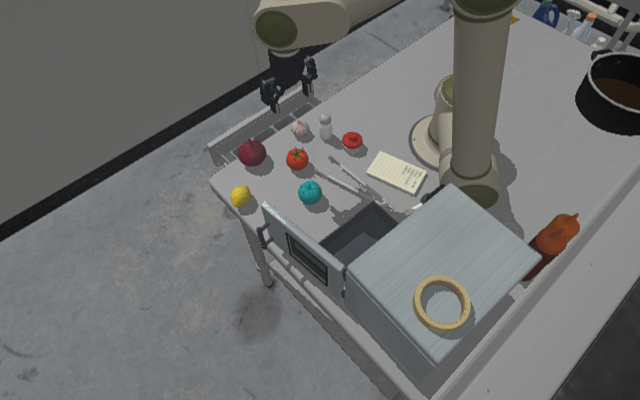

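```bash
python3 - <<'E'
from h import *
np.set_printoptions(precision=4,suppress=True)
s=env.observe();p=s["position"];R=s["tool_rot"]
for n,c in(("side",(210,42)),("top",(321,115))):
    for k in(-.043,.043,-.057,.057):
        u=proj(n,p+R[:,2]*k); print(n,k,[round(4*(u[i]-c[i])) for i in(0,1)])
# tomato outline incl. calyx
for n in("side","top"):
    im=cv2.imread(f"pics/{n}1.png");h=cv2.cvtColor(im,cv2.COLOR_BGR2HSV)
    m=cv2.inRange(h,(0,140,60),(10,255,255))|cv2.inRange(h,(11,60,30),(85,255,255))
    u0,v0=(297,159) if n=="side" else (392,225)
    mm=np.zeros_like(m);mm[v0-14:v0+14,u0-14:u0+14]=m[v0-14:v0+14,u0-14:u0+14]
    cs=max(cv2.findContours(mm,0,2)[0],key=cv2.contourArea);c,r=cv2.minEnclosingCircle(cs);x,y,w,hh=cv2.boundingRect(cs)
    print(n,c,r,(x+w/2-.5,y+hh/2-.5,w,hh),plane(n,*c,.033))
    globals()[n]=c
print(tri(("side",*side),("top",*top)))
E
```

```text
side -0.043 [377, 211]
side 0.043 [264, 277]
side -0.057 [395, 201]
side 0.057 [245, 288]
top -0.043 [347, 292]
top 0.043 [295, 192]
top -0.057 [356, 309]
top 0.057 [287, 177]
side (296.75, 158.5) 10.854247093200684 (296.5, 159.0, 22, 21) [ 0.3911 -0.2432  0.033 ]
top (392.0, 224.5) 10.30786418914795 (392.0, 224.5, 21, 20) [ 0.3888 -0.2466  0.033 ]
(array([ 0.3899, -0.2464,  0.0303]), np.float64(0.002424489327474275))
```

```bash
python3 -m jog '[[1,0.04,0.002,0.002,0],[1,0.08,0.002,0.002,0],[1,0.12,0.002,0.002,0],[1,0.15,0.002,0.002,0],[1,0.175,0.002,0.002,0],[1,0.195,0.002,0.002,0],[1,0.213,0.002,0.002,0],[1,0.213,0.002,0.002,0],[0.4,0.213,0.002,0.002,0],[-1,0.213,0.002,0.002,0],[-1,0.213,0.002,0.002,0],[-1,0.213,0.002,0.002,0],[-1,0.213,0.002,0.002,0],[-1,0.213,0.002,0.002,0],[-1,0.213,0.002,0.002,0]]' 25
```

```text
time_s: 2.8
position: [0.3913, -0.2446, 0.0337]
tool_rot: [[0.002, 0.043, 0.999], [-0.002, 0.999, -0.043], [-1.0, -0.002, 0.002]]
ft_force: [-2.0, -0.7, 7.2]
grip_width: 0.0621
```

```bash
python3 -m jog '[[-1,-0.02,0,0,0],[-1,-0.05,0,0,0],[-1,-0.09,0,0,0],[-1,-0.13,0,0,0],[-1,-0.17,0,0,0],[-1,-0.2,0,0,0],[-1,-0.2,0,0,0],[-1,-0.2,0,0,0]]'; python3 - <<'E'
from h import *
for n,b in(("side",(220,160,260,200)),("top",(130,120,260,200))):
    im=env.get_image(n);x,y,w,h=b
    cv2.imwrite(f"pics/{n}2.png",im[:,:,::-1]);cv2.imwrite(f"pics/{n}2c.png",cv2.resize(im[y:y+h,x:x+w,::-1],None,fx=3,fy=3,interpolation=cv2.INTER_CUBIC))
E
```

```text
time_s: 3.6
position: [0.3907, -0.2437, 0.2326]
tool_rot: [[0.001, 0.043, 0.999], [-0.001, 0.999, -0.043], [-1.0, -0.001, 0.001]]
ft_force: [-0.4, 0.3, -1.5]
grip_width: 0.0624
```

View pics/side2c.png

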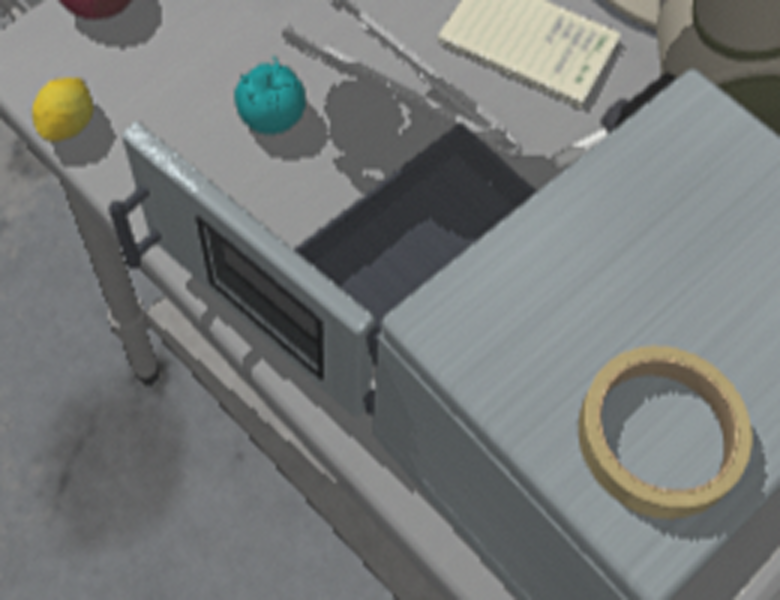

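View pics/top2c.png

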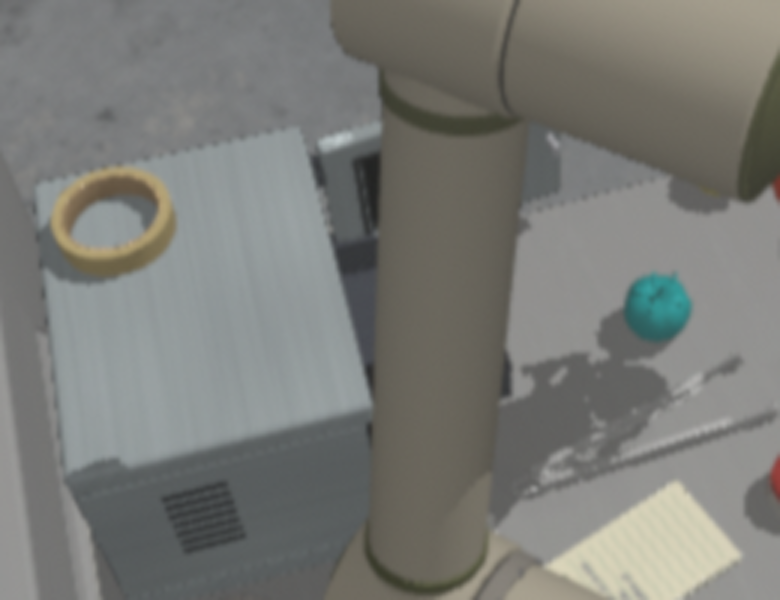

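```bash
python3 -m jog '[[-1,0,0.03,0.005,0],[-1,0,0.07,0.011,0],[-1,0,0.11,0.018,0],[-1,0,0.15,0.024,0],[-1,0,0.19,0.03,0],[-1,0,0.23,0.037,0],[-1,0,0.27,0.043,0],[-1,0,0.3,0.048,0],[-1,0,0.32,0.051,0],[-1,0,0.331,0.053,0],[-1,0,0.331,0.053,0],[-1,0,0.331,0.053,0]]'; python3 - <<'E'
from h import *
im=env.get_image("side");cv2.imwrite("pics/side3.png",im[:,:,::-1]);cv2.imwrite("pics/side3c.png",cv2.resize(im[80:300,220:480,::-1],None,fx=2.7,fy=2.7,interpolation=cv2.INTER_CUBIC))
im=env.get_image("top");cv2.imwrite("pics/top3.png",im[:,:,::-1])
print(env.observe()["q"].round(1))
E
```

```text
time_s: 4.9
position: [0.4579, 0.0838, 0.2318]
tool_rot: [[-0.001, 0.043, 0.999], [-0.0, 0.999, -0.043], [-1.0, -0.0, -0.001]]
ft_force: [0.6, 0.3, 0.1]
grip_width: 0.062
[-4.3 14.  88.3 -0.  77.7 -1.7]
```

View pics/side3c.png

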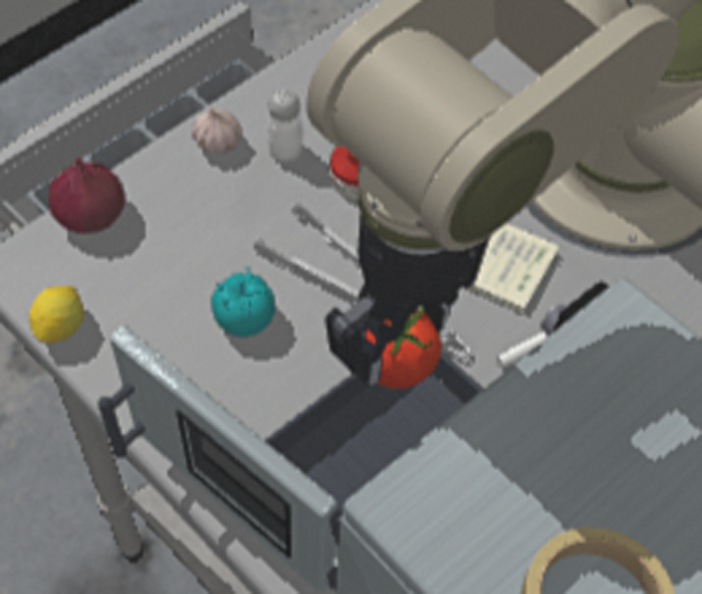

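View pics/top3.png

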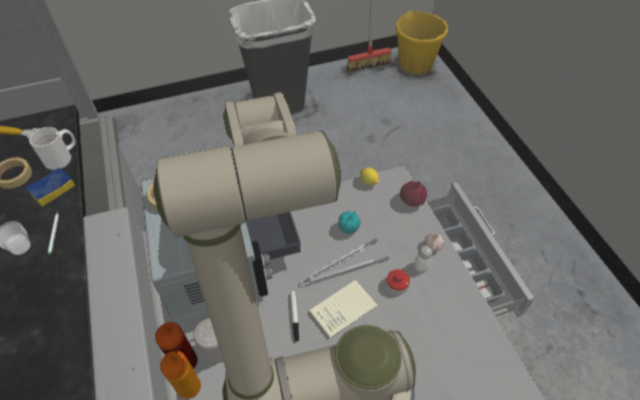

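```bash
python3 -m jog '[[-1,0.03,-0.006,0,0],[-1,0.06,-0.006,0,0],[-1,0.09,-0.006,0,0],[-1,0.11,-0.006,0,0],[-1,0.12,-0.006,0,0],[-1,0.12,-0.006,0,0],[-1,0.12,-0.006,0,0]]'; python3 - <<'E'
from h import *
im=env.get_image("side");cv2.imwrite("pics/side4.png",im[:,:,::-1]);cv2.imwrite("pics/side4c.png",cv2.resize(im[100:300,250:450,::-1],None,fx=3,fy=3,interpolation=cv2.INTER_CUBIC))
p=env.observe()["position"];print(p)
for d in((0,0,-.0),(0,0,.1),(0,0,.15),(0,.05,.15),(0,.05,.2)): u=proj("side",p+np.array(d));print(d,[round(3*(u[0]-250)),round(3*(u[1]-100))])
E
```

```text
time_s: 5.7
position: [0.4584, 0.0781, 0.1131]
tool_rot: [[0.001, 0.044, 0.999], [-0.0, 0.999, -0.044], [-1.0, -0.0, 0.001]]
ft_force: [0.3, -0.2, -1.6]
grip_width: 0.0623
[0.4585124  0.07819213 0.11334246]
(0, 0, -0.0) [335, 397]
(0, 0, 0.1) [343, 330]
(0, 0, 0.15) [348, 292]
(0, 0.05, 0.15) [402, 339]
(0, 0.05, 0.2) [411, 297]
```

View pics/side4c.png

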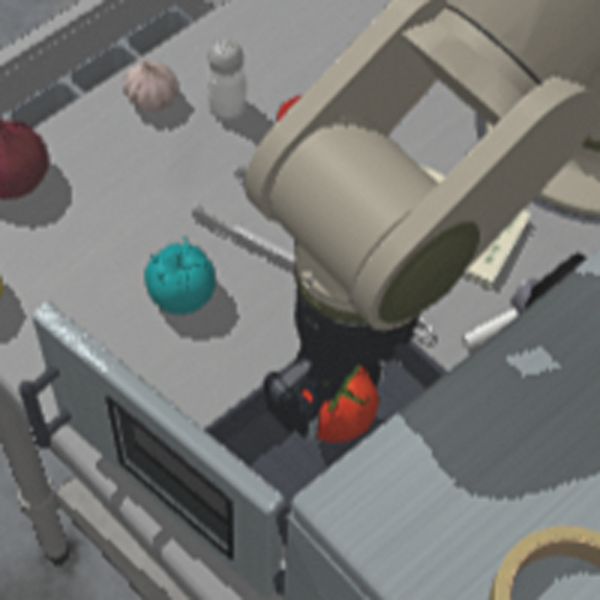

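```bash
python3 -m jog '[[-1,0.006,0,0,0],[-1,0.012,0,0,0],[-1,0.015,0,0,0],[-1,0.015,0,0,0],[-1,0.015,0,0,0]]'
```

```text
time_s: 6.25
position: [0.4579, 0.0785, 0.0973]
tool_rot: [[-0.0, 0.043, 0.999], [0.0, 0.999, -0.043], [-1.0, 0.0, -0.0]]
ft_force: [-0.2, 0.3, -1.1]
grip_width: 0.0621
```

```bash
python3 -m jog '[[-1,0.001,0,0,0],[-1,0.0015,0,0,0],[-1,0.0015,0,0,0],[0.5,0.0015,0,0,0],[0.6,0.0015,0,0,0],[0.8,0.0015,0,0,0],[0.9,0.0015,0,0,0],[1,0.0015,0,0,0],[1,0.0015,0,0,0],[1,0.0015,0,0,0]]'
```

```text
time_s: 7.25
position: [0.4579, 0.0784, 0.0958]
tool_rot: [[-0.0, 0.043, 0.999], [-0.0, 0.999, -0.043], [-1.0, -0.0, -0.0]]
ft_force: [0.3, 0.1, -0.3]
grip_width: 0.0855
```

```bash
python3 -m jog '[[1,-0.02,0,0,0],[1,-0.05,0,0,0],[1,-0.09,0,0,0],[1,-0.13,0,0,0],[1,-0.15,0,0,0],[1,-0.15,0,0,0]]'; python3 - <<'E'
from h import *
im=env.get_image("side");cv2.imwrite("pics/side5.png",im[:,:,::-1]);cv2.imwrite("pics/side5c.png",cv2.resize(im[100:300,250:450,::-1],None,fx=3,fy=3,interpolation=cv2.INTER_CUBIC))
E
```

```text
time_s: 7.85
position: [0.4588, 0.0784, 0.2485]
tool_rot: [[0.006, 0.043, 0.999], [-0.0, 0.999, -0.043], [-1.0, -0.0, 0.006]]
ft_force: [-0.7, -0.4, -0.6]
grip_width: 0.0852
```

View pics/side5c.png

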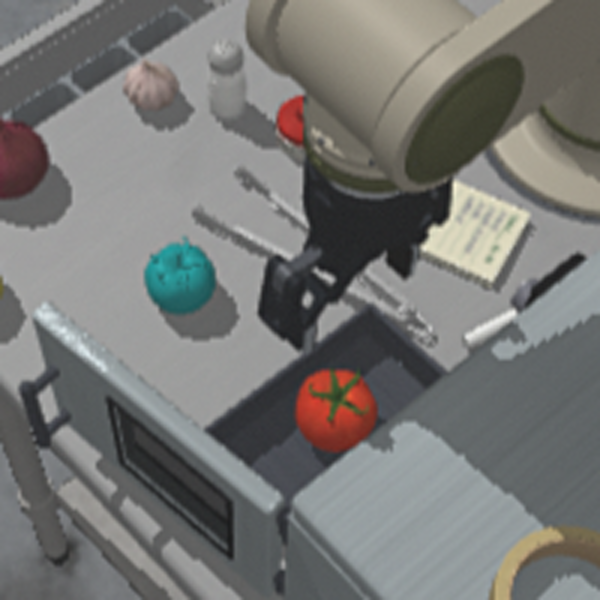

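```bash
python3 -m jog '[[1,0,-0.03,-0.008,0],[1,0,-0.06,-0.018,-0.15],[1,0,-0.09,-0.027,-0.3],[1,0,-0.12,-0.036,-0.45],[1,0,-0.128,-0.039,-0.6],[1,0,-0.128,-0.039,-0.75],[1,0,-0.128,-0.039,-0.9],[1,0,-0.128,-0.039,-1.05],[1,0,-0.128,-0.039,-1.2],[1,0,-0.128,-0.039,-1.35],[1,0,-0.128,-0.039,-1.5],[1,0,-0.128,-0.039,-1.571],[1,0.04,-0.128,-0.039,-1.571],[1,0.08,-0.128,-0.039,-1.571],[1,0.12,-0.128,-0.039,-1.571],[1,0.12,-0.128,-0.039,-1.571],[1,0.12,-0.128,-0.039,-1.571]]'; python3 - <<'E'
from h import *
p=env.observe()["position"]
im=env.get_image("side");cv2.imwrite("pics/side6.png",im[:,:,::-1]);cv2.imwrite("pics/side6c.png",cv2.resize(im[100:280,250:450,::-1],None,fx=4,fy=3.3333,interpolation=cv2.INTER_CUBIC) if 0 else cv2.resize(im[100:250,250:450,::-1],None,fx=4,fy=4,interpolation=cv2.INTER_CUBIC))
for d in((0,0,0),(0,.057,0),(0,.057,-.014),(0,-.057,0),(0,.07,.05)): u=proj("side",p+np.array(d));print(d,[round(4*(u[0]-250)),round(4*(u[1]-100))])
im=env.get_image("top");cv2.imwrite("pics/top6.png",im[:,:,::-1]);cv2.imwrite("pics/top6c.png",cv2.resize(im[120:270,200:400,::-1],None,fx=4,fy=4,interpolation=cv2.INTER_CUBIC))
E
```

```text
time_s: 9.6
position: [0.4132, -0.0477, 0.1258]
tool_rot: [[-0.002, -0.999, 0.043], [0.001, 0.043, 0.999], [-1.0, 0.002, 0.001]]
ft_force: [0.5, -0.1, 0.7]
grip_width: 0.0856
(0, 0, 0) [354, 343]
(0, 0.057, 0) [419, 400]
(0, 0.057, -0.014) [418, 412]
(0, -0.057, 0) [292, 288]
(0, 0.07, 0.05) [439, 367]
```

View pics/side6c.png

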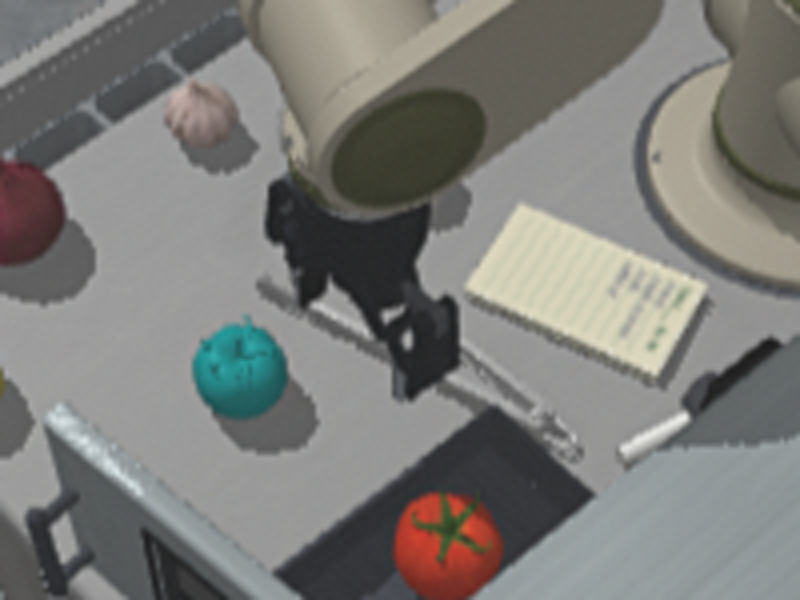

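View pics/top6c.png

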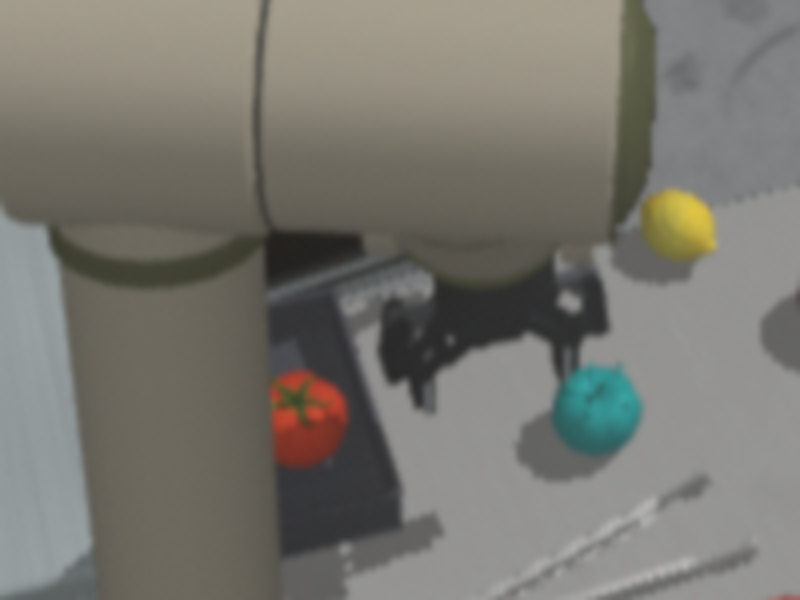

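```bash
python3 -m jog '[[1,0.02,0,0,0],[1,0.039,0,0,0],[1,0.039,0,0,0],[1,0.039,0,0.003,0],[1,0.039,0,0.007,0],[1,0.039,0,0.012,0],[1,0.039,0,0.017,0],[1,0.039,0,0.023,0],[1,0.039,0,0.03,0],[1,0.039,0,0.037,0],[1,0.039,0,0.044,0],[1,0.039,0,0.051,0],[1,0.039,0,0.057,0],[1,0.039,0,0.062,0],[1,0.039,0,0.065,0],[1,0.039,0,0.067,0],[1,0.039,0,0.068,0],[1,0.039,0,0.068,0]]'; python3 - <<'E'
from h import *
im=env.get_image("side");cv2.imwrite("pics/side7.png",im[:,:,::-1]);cv2.imwrite("pics/side7c.png",cv2.resize(im[120:270,270:470,::-1],None,fx=4,fy=4,interpolation=cv2.INTER_CUBIC))
E
```

```text
time_s: 11.5
position: [0.4162, 0.0203, 0.0868]
tool_rot: [[-0.0, -0.999, 0.043], [0.0, 0.043, 0.999], [-1.0, 0.0, 0.0]]
ft_force: [-0.6, -0.4, -0.2]
grip_width: 0.0856
```

View pics/side7c.png

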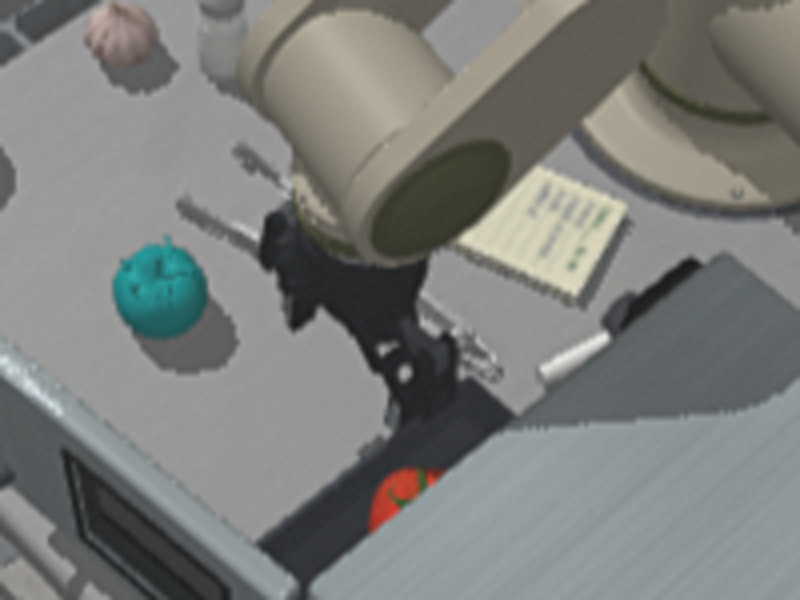

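```bash
python3 -m jog '[[1,0,0,0.003,0],[1,0,0,0.008,0],[1,0,0,0.014,0],[1,0,0,0.021,0],[1,0,0,0.028,0],[1,0,0,0.035,0],[1,0,0,0.042,0],[1,0,0,0.049,0],[1,0,0,0.056,0],[1,0,0,0.062,0],[1,0,0,0.067,0],[1,0,0,0.07,0],[1,0,0,0.072,0],[1,0,0,0.074,0],[1,0,0,0.075,0],[1,0,0,0.075,0]]'; python3 - <<'E'
from h import *
im=env.get_image("side");cv2.imwrite("pics/side8.png",im[:,:,::-1]);cv2.imwrite("pics/side8c.png",cv2.resize(im[120:270,270:470,::-1],None,fx=4,fy=4,interpolation=cv2.INTER_CUBIC))
im=env.get_image("top");cv2.imwrite("pics/top8.png",im[:,:,::-1]);cv2.imwrite("pics/top8c.png",cv2.resize(im[120:270,150:350,::-1],None,fx=4,fy=4,interpolation=cv2.INTER_CUBIC))
E
```

```text
time_s: 13.15
position: [0.4197, 0.0952, 0.0869]
tool_rot: [[0.001, -0.999, 0.043], [0.0, 0.043, 0.999], [-1.0, -0.001, 0.0]]
ft_force: [-0.5, -0.1, -0.3]
grip_width: 0.0853
```

View pics/side8c.png

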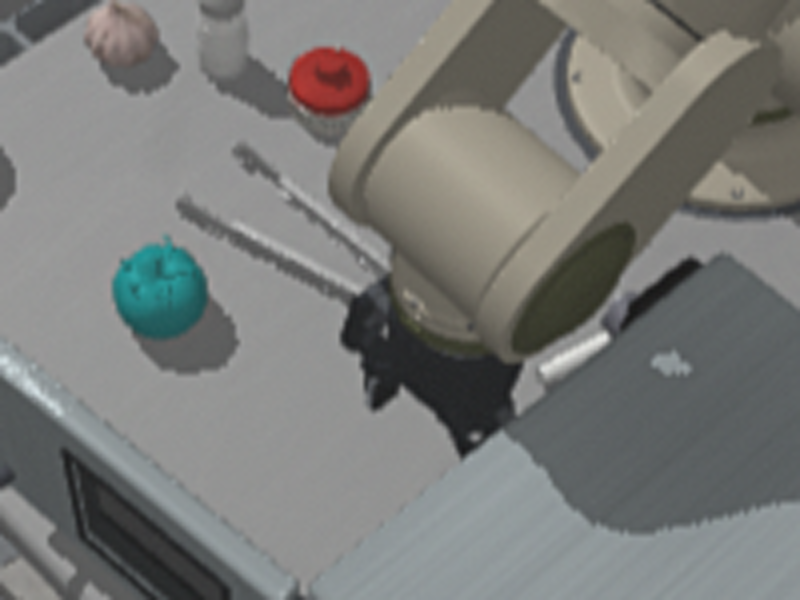

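View pics/top8c.png

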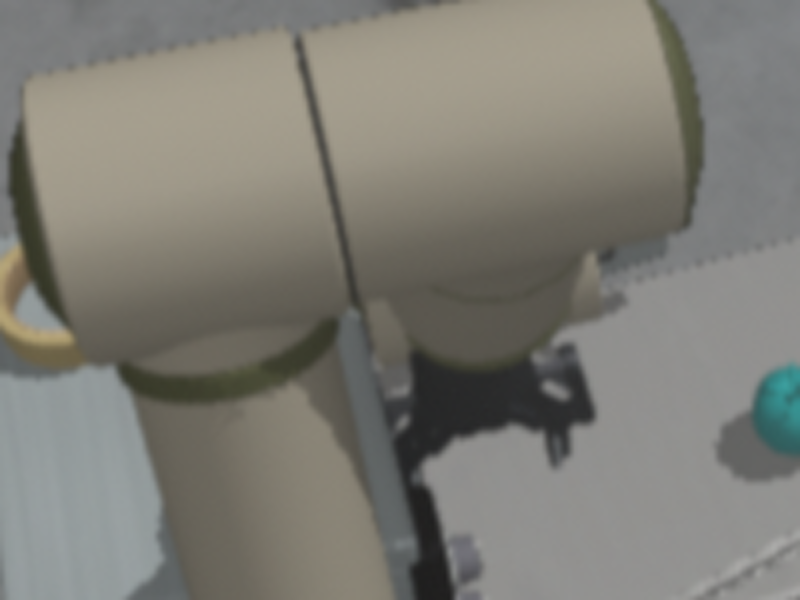

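```bash
python3 -m jog '[[1,0,0,0.002,0],[1,0,0,0.004,0],[1,0,0,0.006,0],[1,0,0,0.008,0],[1,0,0,0.009,0],[1,0,0,0.009,0]]'; python3 -m jog '[[1,0,0,0.002,0],[1,0,0,0.004,0],[1,0,0,0.005,0],[1,0,0,0.005,0],[1,0,0,0.005,0]]'
```

```text
time_s: 13.85
position: [0.4199, 0.1043, 0.0868]
tool_rot: [[-0.0, -0.999, 0.043], [0.0, 0.043, 0.999], [-1.0, 0.0, 0.0]]
ft_force: [0.5, 0.2, 0.3]
grip_width: 0.0857
time_s: 14.35
position: [0.4201, 0.1092, 0.0868]
tool_rot: [[-0.0, -0.999, 0.043], [0.0, 0.043, 0.999], [-1.0, 0.0, 0.0]]
ft_force: [-0.5, -0.1, -0.2]
grip_width: 0.0851
```

```bash
python3 -m jog '[[1,0,0,0.002,0],[1,0,0,0.003,0],[1,0,0,0.003,0]]'; python3 -m jog '[[1,0,0,0.002,0],[1,0,0,0.003,0],[1,0,0,0.003,0]]'
```

```text
time_s: 14.65
position: [0.4202, 0.111, 0.0869]
tool_rot: [[-0.0, -0.999, 0.042], [-0.003, 0.042, 0.999], [-1.0, 0.0, -0.003]]
ft_force: [-0.8, -11.7, 2.7]
grip_width: 0.0856
time_s: 14.95
position: [0.4203, 0.1115, 0.0871]
tool_rot: [[-0.001, -0.999, 0.041], [-0.008, 0.041, 0.999], [-1.0, 0.001, -0.008]]
ft_force: [-5.0, -34.7, 8.1]
grip_width: 0.0856
```

```bash
python3 - <<'E'
from h import *
s=env.observe();print(s["ft_force"],s["wrist_torque"],s["position"])
E
python3 -m jog '[[1,0,0,-0.003,0],[1,0,0,-0.005,0],[1,0,0,-0.005,0]]';python3 - <<'E'
from h import *
s=env.observe();print(s["ft_force"],s["wrist_torque"],s["position"])
im=env.get_image("side");cv2.imwrite("pics/side9c.png",cv2.resize(im[120:270,270:470,::-1],None,fx=4,fy=4,interpolation=cv2.INTER_CUBIC))
E
```

```text
[ -5.02298416 -34.71364134   8.08804747] [-4.65469821  0.63566313  0.17523194] [0.42028502 0.11151841 0.08714619]
time_s: 15.25
position: [0.4202, 0.1101, 0.0868]
tool_rot: [[0.0, -0.999, 0.043], [0.0, 0.043, 0.999], [-1.0, -0.0, 0.0]]
ft_force: [-0.4, -0.3, -0.2]
grip_width: 0.0853
[-0.37573848 -0.33672183 -0.15597555] [-0.04882362 -0.03148247 -0.04142178] [0.42020141 0.11013617 0.08683756]
```

View pics/side9c.png

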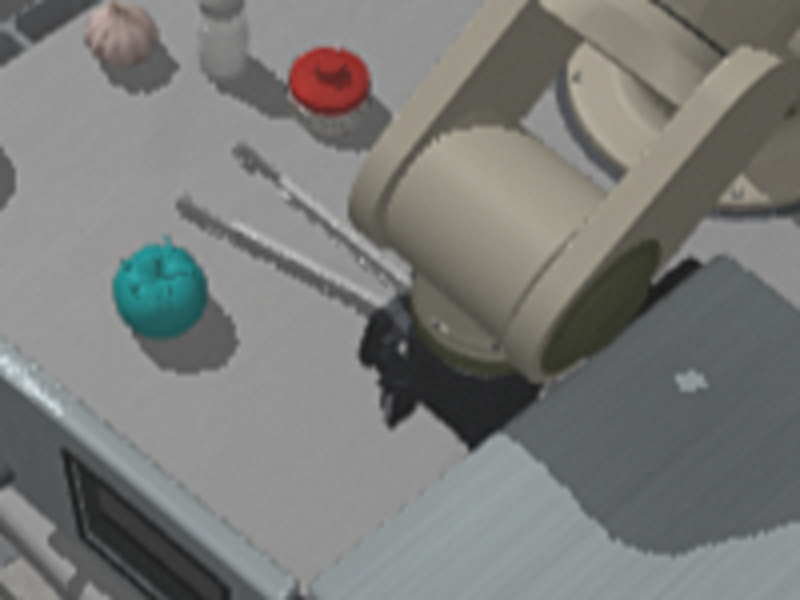

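```bash
python3 -m jog '[[1,0,0,-0.005,0],[1,0,0,-0.015,0],[1,0,0,-0.03,0],[1,0,0,-0.05,0],[1,0,0,-0.075,0],[1,0,0,-0.1,0],[1,0,0,-0.125,0],[1,0,0,-0.15,0],[1,0,0,-0.165,0],[1,-0.02,0,-0.165,0],[1,-0.06,0,-0.165,0],[1,-0.1,0,-0.165,0],[1,-0.14,0,-0.165,0],[1,-0.18,0,-0.165,0],[1,-0.18,0,-0.165,0],[1,-0.18,0,-0.165,0]]'; python3 - <<'E'
from h import *
print(env.observe()["q"].round(1))
for n in("side","top"): 
    im=env.get_image(n);cv2.imwrite(f"pics/{n}10.png",im[:,:,::-1])
E
```

```text
time_s: 16.9
position: [0.4129, -0.0551, 0.2669]
tool_rot: [[0.001, -0.999, 0.043], [-0.0, 0.043, 0.999], [-1.0, -0.001, -0.0]]
ft_force: [-1.0, 0.2, -0.2]
grip_width: 0.0852
[ -24.     7.2   91.1   -0.    81.6 -111.5]
```

View pics/top10.png

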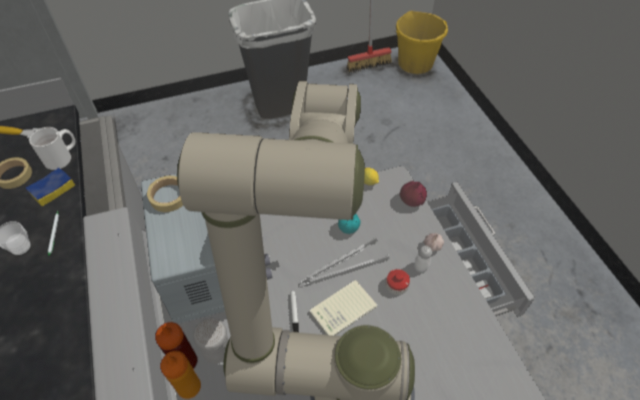

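View pics/side10.png

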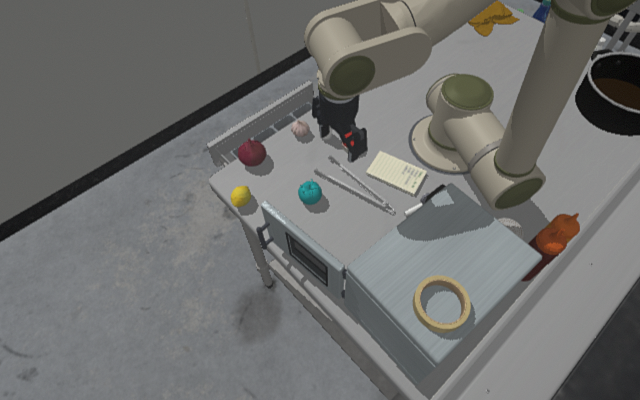

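```bash
python3 - <<'E'
import cv2
im=cv2.imread("pics/side10.png");cv2.imwrite("pics/z10.png",cv2.resize(im[80:200,270:430],None,fx=5,fy=5,interpolation=cv2.INTER_CUBIC))
E
```

```text
(no output)
```

View pics/z10.png

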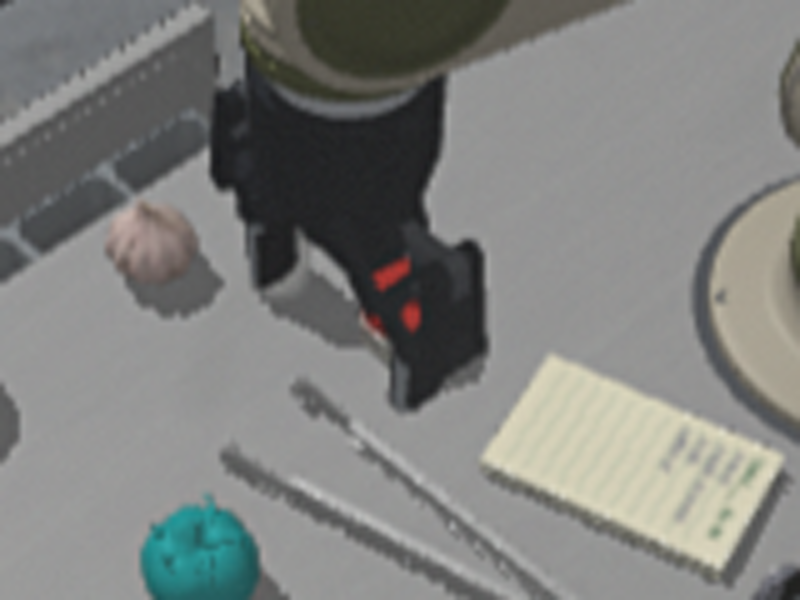

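```bash
python3 -m jog '[[0,0,-0.02,0.002,0.15],[-1,0,-0.05,0.005,0.3],[-1,0,-0.08,0.008,0.45],[-1,0,-0.11,0.01,0.6],[-1,0,-0.14,0.012,0.75],[-1,0,-0.17,0.014,0.9],[-1,0,-0.2,0.017,1.05],[-1,0,-0.22,0.019,1.2],[-1,0,-0.232,0.02,1.35],[-1,0,-0.232,0.02,1.5],[-1,0,-0.232,0.02,1.571],[-1,0,-0.232,0.02,1.571],[-1,0,-0.232,0.02,1.571]]'; python3 - <<'E'
from h import *
s=env.observe();p=s["position"];print(p,s["q"].round(1))
im=env.get_image("side");cv2.imwrite("pics/side11c.png",cv2.resize(im[80:300,180:420,::-1],None,fx=2.7,fy=2.7,interpolation=cv2.INTER_CUBIC))
for z in(.267,.208,.17): u=proj("side",(p[0],p[1],z));print(z,[round(2.7*(u[0]-180)),round(2.7*(u[1]-80))])
E
```

```text
time_s: 18.3
position: [0.6456, -0.0448, 0.2656]
tool_rot: [[-0.002, 0.041, 0.999], [0.001, 0.999, -0.041], [-1.0, 0.0, -0.002]]
ft_force: [-0.4, -0.6, -0.5]
grip_width: -0.0004
[ 0.64556271 -0.04478677  0.26556257] [-14.4  31.4  54.8   0.   93.9 -12.1]
0.267 [201, 357]
0.208 [213, 396]
0.17 [220, 419]
```

View pics/side11c.png

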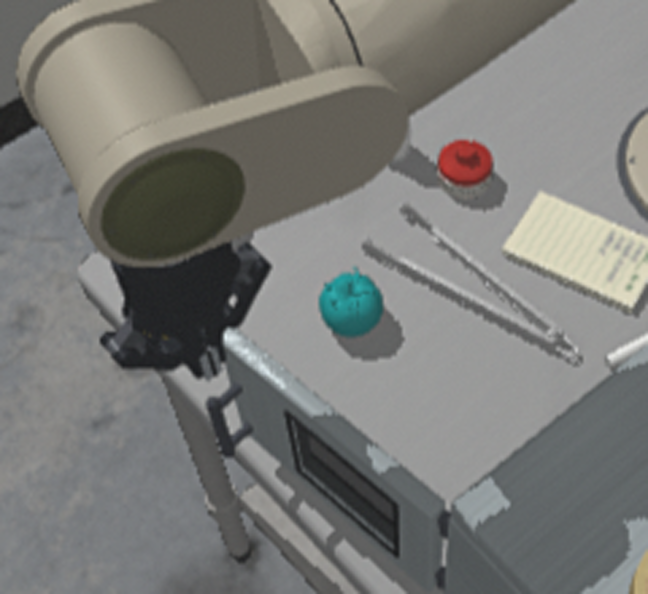

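```bash
python3 -m jog '[[-1,0.02,0,0,0],[-1,0.05,0,0,0],[-1,0.075,0,0,0],[-1,0.075,0,0,0],[-1,0.075,0,0,0]]'; cat > door.py <<'E'
from h import *
import sys
H=np.array([.577,.142])
def tcp(th):
    a=np.radians(177.6)+th; d=np.array([np.cos(a),np.sin(a)]); n=np.array([-d[1],d[0]])
    return H+.18*d+(.014+.0145*abs(n[0])+.011*abs(n[1]))*n
if __name__=="__main__":
    s=env.observe();p=s["position"];R=s["tool_rot"];print(p)
    for th in map(float,sys.argv[1:]):
        q=np.r_[tcp(th),p[2]];print(th,q.round(3),(R.T@(q-p)).round(3))
E
python3 door.py 1.7 1.65 1.6 1.5 1.4 1.3 1.2 1.1 1.0 .9 .8 .7
```

```text
time_s: 18.85
position: [0.6459, -0.0448, 0.1924]
tool_rot: [[0.0, 0.042, 0.999], [-0.0, 0.999, -0.042], [-1.0, -0.0, 0.0]]
ft_force: [0.9, -0.1, 1.2]
grip_width: -0.0003
[ 0.64593253 -0.0448001   0.19242755]
1.7 [ 0.622 -0.035  0.192] [-0.     0.009 -0.024]
1.65 [ 0.613 -0.037  0.192] [-0.     0.007 -0.034]
1.6 [ 0.603 -0.038  0.192] [-0.     0.005 -0.043]
1.5 [ 0.586 -0.04   0.192] [-0.     0.002 -0.06 ]
1.4 [ 0.569 -0.04   0.192] [-0.     0.001 -0.077]
1.3 [ 0.551 -0.039  0.192] [-0.     0.002 -0.095]
1.2 [ 0.534 -0.036  0.192] [-0.     0.004 -0.112]
1.1 [ 0.517 -0.031  0.192] [-0.     0.009 -0.13 ]
1.0 [ 0.5   -0.024  0.192] [-0.     0.015 -0.147]
0.9 [ 0.484 -0.015  0.192] [-0.     0.023 -0.163]
0.8 [ 0.468 -0.005  0.192] [-0.     0.032 -0.179]
0.7 [0.454 0.007 0.192] [-0.     0.044 -0.194]
```

```bash
python3 -m jog '[[-1,0,0.004,-0.01,0],[-1,0,0.006,-0.02,0],[-1,0,0.006,-0.03,0],[-1,0,0.005,-0.04,0],[-1,0,0.004,-0.05,0],[-1,0,0.002,-0.06,0],[-1,0,0.001,-0.069,0],[-1,0,0.001,-0.077,0],[-1,0,0.001,-0.086,0],[-1,0,0.002,-0.095,0],[-1,0,0.003,-0.104,0],[-1,0,0.004,-0.112,0],[-1,0,0.006,-0.121,0],[-1,0,0.009,-0.13,0],[-1,0,0.012,-0.139,0],[-1,0,0.015,-0.147,0],[-1,0,0.019,-0.155,0],[-1,0,0.021,-0.16,0],[-1,0,0.023,-0.163,0],[-1,0,0.023,-0.163,0]]'; python3 - <<'E'
from h import *
im=env.get_image("side");cv2.imwrite("pics/side12c.png",cv2.resize(im[80:300,180:480,::-1],None,fx=2.6,fy=2.6,interpolation=cv2.INTER_CUBIC))
E
python3 door.py .9 .85 .8 .75 .7 .65 .6 .55 .5 .45 .4 .35 .3 .25 .2 .15 .1 .06 .04 .02 0
```

```text
time_s: 20.85
position: [0.4835, -0.0145, 0.1918]
tool_rot: [[-0.0, 0.043, 0.999], [0.0, 0.999, -0.043], [-1.0, 0.0, -0.0]]
ft_force: [0.6, -0.7, 0.2]
grip_width: -0.0
[ 0.48380001 -0.01462527  0.19182843]
0.9 [ 0.484 -0.015  0.192] [ 0.    -0.001 -0.   ]
0.85 [ 0.476 -0.01   0.192] [ 0.     0.004 -0.008]
0.8 [ 0.468 -0.005  0.192] [ 0.     0.009 -0.016]
0.75 [0.461 0.001 0.192] [ 0.     0.014 -0.023]
0.7 [0.454 0.007 0.192] [ 0.     0.02  -0.031]
0.65 [0.447 0.013 0.192] [ 0.     0.026 -0.038]
0.6 [0.441 0.02  0.192] [ 0.     0.033 -0.045]
0.55 [0.435 0.028 0.192] [ 0.     0.04  -0.051]
0.5 [0.429 0.035 0.192] [ 0.     0.047 -0.057]
0.45 [0.424 0.043 0.192] [ 0.     0.055 -0.063]
0.4 [0.419 0.051 0.192] [ 0.     0.063 -0.068]
0.35 [0.414 0.06  0.192] [ 0.     0.071 -0.073]
0.3 [0.41  0.069 0.192] [ 0.     0.08  -0.077]
0.25 [0.407 0.078 0.192] [ 0.     0.089 -0.081]
0.2 [0.404 0.087 0.192] [ 0.     0.098 -0.085]
0.15 [0.401 0.096 0.192] [ 0.     0.107 -0.088]
0.1 [0.399 0.106 0.192] [ 0.     0.117 -0.09 ]
0.06 [0.397 0.113 0.192] [ 0.     0.124 -0.092]
0.04 [0.397 0.117 0.192] [ 0.     0.128 -0.092]
0.02 [0.396 0.121 0.192] [ 0.     0.131 -0.093]
0.0 [0.396 0.124 0.192] [ 0.     0.135 -0.094]
```

View pics/side12c.png

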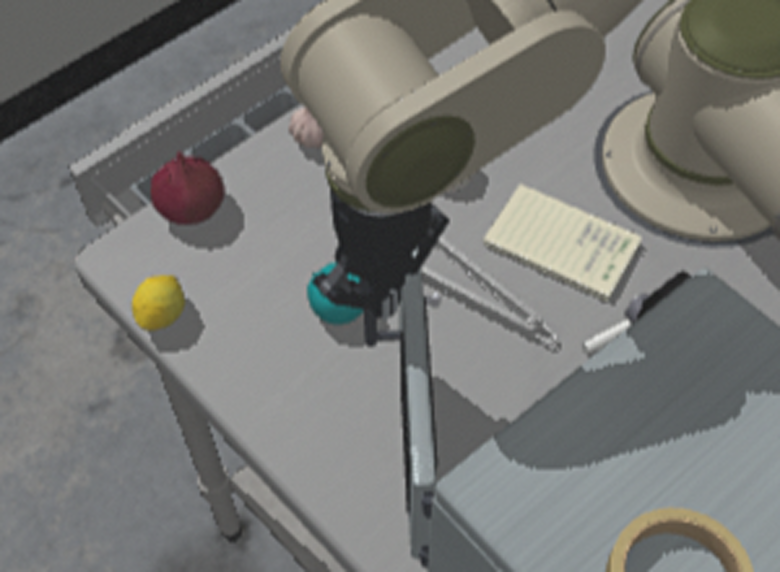

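```bash
python3 -m jog '[[-1,0,0.002,-0.004,0],[-1,0,0.006,-0.012,0],[-1,0,0.012,-0.02,0],[-1,0,0.017,-0.027,0],[-1,0,0.023,-0.035,0],[-1,0,0.03,-0.042,0],[-1,0,0.037,-0.048,0],[-1,0,0.044,-0.054,0],[-1,0,0.051,-0.06,0],[-1,0,0.059,-0.066,0],[-1,0,0.067,-0.071,0],[-1,0,0.075,-0.075,0],[-1,0,0.084,-0.079,0],[-1,0,0.092,-0.083,0],[-1,0,0.099,-0.086,0],[-1,0,0.104,-0.087,0],[-1,0,0.108,-0.088,0],[-1,0,0.108,-0.088,0]]'; python3 - <<'E'
from h import *
im=env.get_image("side");cv2.imwrite("pics/side13c.png",cv2.resize(im[80:300,230:530,::-1],None,fx=2.6,fy=2.6,interpolation=cv2.INTER_CUBIC))
E
python3 door.py .12 .06 .04 .02 0
```

```text
time_s: 22.7
position: [0.4005, 0.0974, 0.1918]
tool_rot: [[-0.0, 0.043, 0.999], [0.0, 0.999, -0.043], [-1.0, 0.0, -0.0]]
ft_force: [0.6, 0.0, -0.8]
grip_width: 0.0001
[0.40063086 0.09716817 0.1917831 ]
0.12 [0.4   0.102 0.192] [ 0.     0.005 -0.001]
0.06 [0.397 0.113 0.192] [ 0.     0.016 -0.004]
0.04 [0.397 0.117 0.192] [ 0.     0.02  -0.005]
0.02 [0.396 0.121 0.192] [ 0.     0.023 -0.005]
0.0 [0.396 0.124 0.192] [ 0.     0.027 -0.006]
```

View pics/side13c.png

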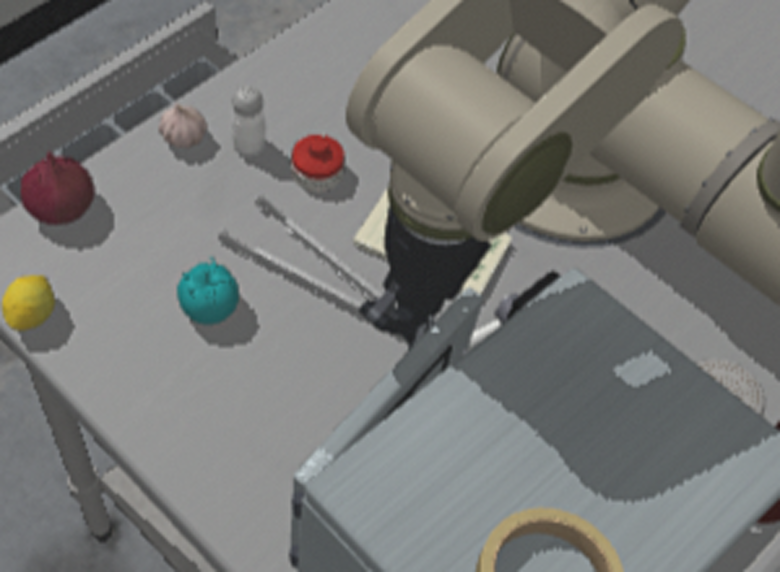

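```bash
python3 -m jog '[[-1,0,0.003,0,0],[-1,0,0.006,-0.001,0],[-1,0,0.008,-0.002,0],[-1,0,0.01,-0.003,0],[-1,0,0.012,-0.003,0],[-1,0,0.014,-0.004,0],[-1,0,0.014,-0.004,0]]';  python3 -m jog '[[-1,0,0.001,0,0],[-1,0,0.002,0,0],[-1,0,0.003,0,0],[-1,0,0.003,0,0]]'
```

```text
time_s: 23.45
position: [0.3971, 0.1114, 0.1918]
tool_rot: [[-0.0, 0.043, 0.999], [0.0, 0.999, -0.043], [-1.0, 0.0, -0.0]]
ft_force: [-0.7, 0.4, -0.1]
grip_width: -0.0001
time_s: 23.85
position: [0.3972, 0.1141, 0.1918]
tool_rot: [[-0.0, 0.043, 0.999], [-0.0, 0.999, -0.043], [-1.0, -0.0, -0.0]]
ft_force: [-1.6, -2.2, 0.3]
grip_width: 0.0
```

```bash
python3 -m jog '[[-1,0,0.001,0,0],[-1,0,0.002,0,0],[-1,0,0.003,0,0],[-1,0,0.003,0,0]]';  python3 -m jog '[[-1,0,0.001,0,0],[-1,0,0.002,0,0],[-1,0,0.003,0,0],[-1,0,0.003,0,0]]'
```

```text
time_s: 24.25
position: [0.3971, 0.1155, 0.1918]
tool_rot: [[-0.001, 0.043, 0.999], [-0.004, 0.999, -0.043], [-1.0, -0.004, -0.001]]
ft_force: [-4.1, -13.8, 2.4]
grip_width: -0.0001
time_s: 24.65
position: [0.3969, 0.1191, 0.1918]
tool_rot: [[-0.002, 0.043, 0.999], [-0.003, 0.999, -0.043], [-1.0, -0.003, -0.002]]
ft_force: [-4.0, -9.3, 3.1]
grip_width: 0.0001
```

```bash
python3 -m jog '[[-1,0,0.001,0,0],[-1,0,0.002,0,0],[-1,0,0.002,0,0]]';  python3 -m jog '[[-1,0,0.001,0,0],[-1,0,0.002,0,0],[-1,0,0.002,0,0]]'; python3 -m jog '[[-1,0,0.001,0,0],[-1,0,0.002,0,0],[-1,0,0.002,0,0]]'
```

```text
time_s: 24.95
position: [0.3972, 0.1219, 0.1917]
tool_rot: [[-0.001, 0.043, 0.999], [-0.001, 0.999, -0.043], [-1.0, -0.001, -0.001]]
ft_force: [-2.6, -3.2, 0.5]
grip_width: 0.0003
time_s: 25.25
position: [0.3981, 0.1244, 0.1919]
tool_rot: [[0.001, 0.043, 0.999], [0.001, 0.999, -0.043], [-1.0, 0.001, 0.001]]
ft_force: [-0.6, -0.1, 0.2]
grip_width: 0.0
time_s: 25.55
position: [0.3981, 0.125, 0.1919]
tool_rot: [[0.0, 0.043, 0.999], [-0.003, 0.999, -0.043], [-1.0, -0.003, 0.0]]
ft_force: [-1.1, -10.1, 1.0]
grip_width: -0.0
```

```bash
python3 -m jog '[[-1,0,0.001,0,0],[-1,0,0.001,0,0]]';  python3 -m jog '[[-1,0,-0.003,0,0],[-1,0,-0.01,0,0],[-1,0,-0.025,0,0],[-1,0,-0.05,0,0],[-1,-0.02,-0.09,0,0],[-1,-0.06,-0.13,0,0],[-1,-0.1,-0.17,0,0],[-1,-0.1,-0.2,0,0],[-1,-0.1,-0.2,0,0],[-1,-0.1,-0.2,0,0]]'; python3 - <<'E'
from h import *
for n in("side","top"):
    im=env.get_image(n);cv2.imwrite(f"pics/{n}14.png",im[:,:,::-1])
    c=im[80:300,230:530] if n=="side" else im[120:340,100:400]
    cv2.imwrite(f"pics/{n}14c.png",cv2.resize(c[:,:,::-1],None,fx=2.6,fy=2.6,interpolation=cv2.INTER_CUBIC))
im=env.get_image("side")
for nm,lo,hi,z in(("yel",(24,120,80),(34,255,255),.025),("purp",(160,60,30),(178,255,255),.041)):
    for c,s in blobs(im,lo,hi): print(nm,c,s)
E
```

```text
time_s: 25.75
position: [0.3981, 0.125, 0.192]
tool_rot: [[-0.0, 0.043, 0.999], [-0.006, 0.999, -0.043], [-1.0, -0.006, 0.0]]
ft_force: [-2.3, -18.1, 2.9]
grip_width: 0.0002
time_s: 26.75
position: [0.3892, -0.0731, 0.2917]
tool_rot: [[0.0, 0.045, 0.999], [0.001, 0.999, -0.045], [-1.0, 0.001, 0.0]]
ft_force: [0.2, 1.0, 0.9]
grip_width: -0.0001
yel [240.1 195.7] [231, 186, 20, 21, 319]
purp [249.8 152.2] [238, 139, 28, 27, 474]
```

View pics/side14c.png

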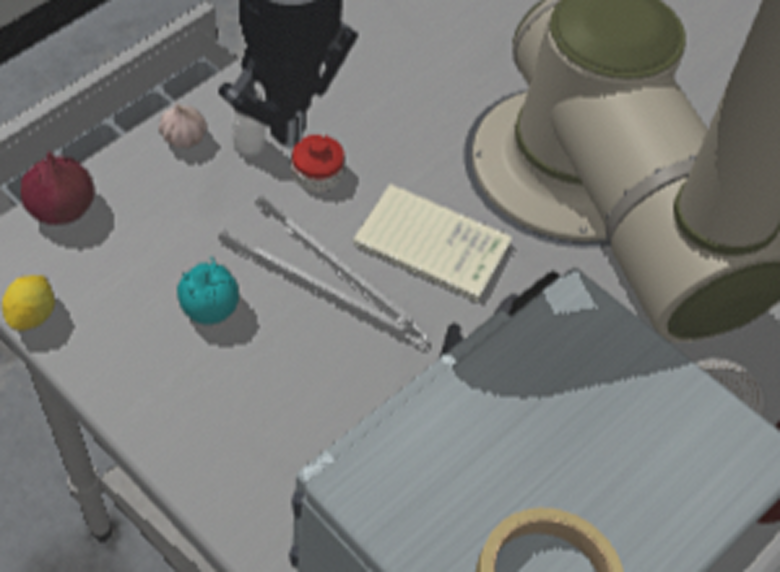

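View pics/top14c.png

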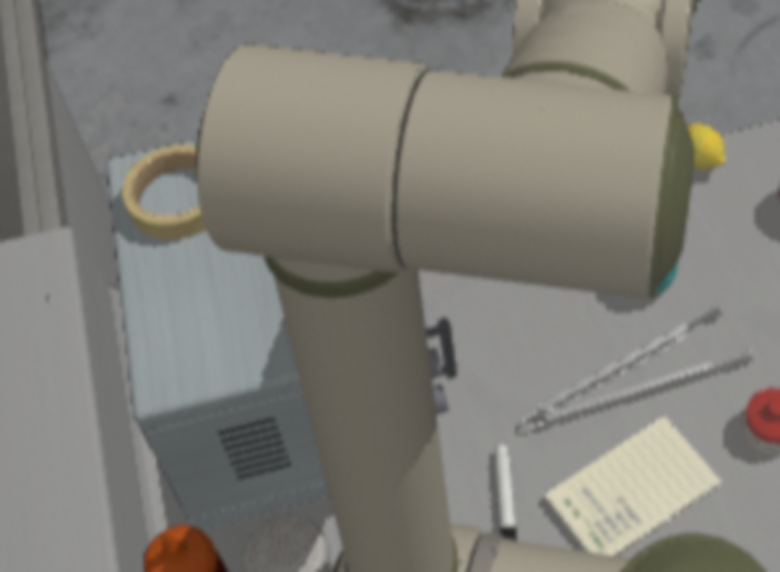

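```bash
python3 - <<'E'
from rig import env
print(env.observe()["qvel"].round(2)); print(env.close_job())
E
```

```text
[ 0.37  0.04 -0.08 -0.09  0.03 -0.09]
the job is handed in; nothing more can be done
None
```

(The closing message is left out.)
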